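Check a gas canister with a stick gauge and sort it

ROBOT

A 7-joint arm with a two-finger parallel gripper is mounted at the origin on a cart in front of the work surface, level with it; the furniture and walls round the work are solid. World frame = base frame: x ahead of the robot, y to its left, z up, the work surface at z = 0. Lengths are in m, angles in rad, forces in N, time in s.
With the tool pointing down it reaches from about 0.425 to 0.95 m from the base axis. Payload 16.7 kg.
Tool frame: the origin (TCP) lies midway between the tips of the shut fingers; the grasp point (between the pads) lies 19 mm behind it; z points along the fingers, x is the direction in which the jaws open and shut, and the axes are right-handed (so a half turn about z gives the same grasp; the last joint's range is limited). The gripper opens to 94 mm and grips with 3 to 60 N. Pads are 16 mm wide; open, the fingers measure 119 mm over their backs; the gripper's body (75 mm by 177 mm) begins 78 mm behind the grasp point.
Start: joints at [-1.347, 0.426, 0.074, 1.606, -0.034, 1.111, -0.067], TCP at [0.246, 0.628, 0.182] pointing down, gripper open.
Joint ranges: [-2.85, 2.85], [-0.5, 2.14], [-1.23, 1.37], [0.21, 2.46], [-1.02, 4.16], [0.16, 2.05], [-2.73, 2.73]. Speed limits (rad/s): [1.89, 1.89, 2.39, 2.39, 3.01, 3.01, 3.01].

INTERFACE

Orientations are given as a unit quaternion [x, y, z, w].
In Python, from rig import get_obs, snapshot, get_calibration, finish_job gives the robot as it stands.
- The arm moves only by the tool step_arm, never from a script. Its argument "deltas" is a list of rows, each a list of 7 numbers: the turn, a rotation vector about the tool's x, y, z in rad, then the shift along the tool's x, y, z in m, then the closure in counts, from 0 (fully open) to 255 (shut). In form: [[wx, wy, wz, x, y, z, fingers], ...]. A call has 1 to 5 rows; each row shifts and turns the commanded pose from where the row before left it, along the tool's axes as they then stand; what a row does not reach is not made up. A row lasts 1/10 s, in which the tool goes at most 50 mm and 8.59 degrees, less where a joint would pass 70% of its speed; a pose out of reach is approached as far as the arm can. A call is refused whole if a number of a shift passes 0.05 or a number of a turn 0.15, either way. A call with a gripper value outside its range is refused whole. The fingers move at their own pace and stop on an object; "grip_force" is the grip in N (left out, the last holds). Time passes only in rows, so rows that do not move let the fingers close. It gives the time, the measured TCP pose, the force and the opening at its end, in the units of the state.
- get_obs(): the state, without advancing time (a new reading comes with each control period).
- snapshot(name): name is "scene" or "top"; returns the picture (420x560x3 uint8, red, green, blue); there is no depth.
- get_calibration(name): a dict with "camera_matrix" (3x3 intrinsics, pixels), "R" (3x3) and "t" (3): a world point X has camera coordinates R X + t. Camera axes: x right, y down, z forward; pixel columns grow to the right and rows downward; lengths in m; the calibration is good to about 2 mm. A picture is of the moment at which its call begins. get_calibration takes no time and is no camera call.
- finish_job(): hands the job in, once; it reports no verdict.
The state is a dict: "time_s": time; "joint_pos": joint angles; "joint_vel": joint speeds; "effort": joint torques, N m; "eef_pos": TCP position; "tool_rot": TCP orientation; "force": force on the tool from outside, world axes, zero at the start; "moment": the same for the moment, N m; "grip_width": finger opening in m.
Only numpy, scipy, OpenCV 4.12 (cv2) and the standard library are available. Lean on these libraries where they do the work, as an engineer would, in place of code of your own. Each camera call takes 0.05 s, during which the arm holds its last target. There are 200 camera calls.

TASK

Find out whether the small calibration-gas canister still has enough gas: take the stick gauge out of its cup, press it squarely down onto the canister's valve until the gauge's foot is seated on the collar, hold it there until the rod at the top has stopped coming out, and stand the gauge back upright in its cup with the reading still showing. If the dark groove round the rod has come out clear of the barrel, put the canister upright right inside the ready bay (the one of steel rails); if the groove stayed inside, put it in the returns bay (the one with solid walls). Do not tip the canister over, and leave the other things on the worktop where they are.

Things in the scene. Friction and masses are not known exactly. Their poses are not given: they have to be found in the camera images.
- canister_mid (a point): On the canister's axis, 50 mm above its underside: the middle of where to grip it. Plain aluminium cylinder with a paper sleeve, 54 mm across up to 70 mm height, loose, upright, 0.4 to 0.5 kg, with domed shoulder, flat steel collar and brass valve stem on top; highest point 112 mm above the worktop. z = its axis, up.
- stem_collar (a point): Centre of the top of the canister's flat collar (34 mm across), 94 mm above its underside. The brass valve stem (10 mm across) stands up 12 mm from it, and a sprung steel pin (4 mm across) another 5.5 mm. The unknown gas pressure holds the pin out with a steady 4 to 6 N. z up along the axis.
- gauge_grip (a point): On the axis of the stick gauge, 55 mm above its foot: the middle of where to grip it. Loose round steel tool, 0.09 kg, upright, foot down: dark bell-shaped chuck at the foot, plain barrel 18 mm across from 22 to 92 mm above the foot, rod with black button at the top (button 97 mm above the foot, up to 119 mm when out). Pushing the rod in wipes out the reading: keep the palm clear. z up.
- gauge_foot (a point): Centre of the gauge's open foot, the lower rim of its bell-shaped chuck, 32 mm across, on the gauge's axis, z up. The bell's mouth (about 24 mm inside) guides itself over the valve stem. Fully seated, this point coincides with stem_collar: the foot rests flat on the collar.
- rod (a joint): How far the rod stands out of the top of the gauge, m: 0 home (as at the start), 0.0225 most. Seated on the valve, the gas pushes it out to between about 0.003 and 0.021 within 0.5 s; push the gauge down with 10 to 20 N. It stays out by friction when the gauge is lifted off. The white rod's one dark groove comes clear of the barrel at 0.012.
- cup_floor (a point): Centre of the inner floor of the gauge's cup, 6 mm above the worktop. A round steel socket, fixed, 39 mm wide inside, with a flared rim 24 mm above the worktop, on a dark disc 68 mm across. The gauge's foot stands on this floor at the start and when put back.
- ready_bay (a point): Centre, at worktop height, of the ready bay: a fixed three-sided gallery of steel rails on posts, 43 mm tall, no step at its open front. Inside 104 mm wide (along the point's y) and 90 mm deep (along the point's x, which points from the open front to the back). The two bays may stand either way round.
- returns_bay (a point): Centre, at worktop height, of the returns bay: a fixed three-sided bin with solid grey walls, 48 mm tall, no step at its open front. Same inner size and axes as the ready bay.
- label_block: the small label block with wide top and base, 34x40x66 mm, standing among the task's things; leave it alone
- specimen_jar: the cream screw-lid jar, 46 mm across, 72 mm tall; leave it alone
- note_pad: the square pad of notes, 68x68x16 mm; leave it alone
- marker: the marker pen lying near the front edge, 131 mm long; leave it alone
Things that resemble listed ones, but are neither listed nor needed, are in the scene too. What is shaped like the part that bears cup_floor but green, red or yellow is not meant.

How it is judged:
By the outcome, as a careful person would: the job done as asked, in the order asked, and still so for the second after the job is handed in, with the robot touching nothing.
It also fails if it takes over 67 s, if anything falls off the work surface, if the arm or the gripper's body presses on something with over 40 N, if the wrist force passes 120 N, or if a joint passes its speed limit or range.

## Working session

There is one attempt and no reset: what is moved stays moved. The work goes in short steps, Python scripts to look and compute and a tool call to move; the robot and the scene stay as the last step left them, time stands still between calls to the robot, and variables do not carry over. Pictures are saved under pics/ and viewed, and the job is handed in when it is done.

Besides the shell and the picture viewer there is one more tool, called after "Emit:" by a JSON object that holds its "fn" and its "kwargs", one argument or row to a line. step_arm: Moves the arm, as the interface text tells. Its arguments: {"type":"object","properties":{"deltas":{"type":"array","items":{"type":"array","items":{"type":"number"}}},"grip_force":{"type":"number"}},"required":["deltas"]}

```bash
mkdir -p pics; ls; python3 - <<'E'
from rig import *
import cv2
for n in("scene","top"):
    cv2.imwrite(f"pics/{n}0.png",snapshot(n)[:,:,::-1]); c=get_calibration(n); print(n,c)
o=get_obs(); print(o)
E
```

```text
pics
scene {'camera_matrix': array([[491.86641033,   0.        , 289.54690624],
       [  0.        , 491.86641033, 209.59973251],
       [  0.        ,   0.        ,   1.        ]]), 'R': array([[ 0.42812308, -0.90371579,  0.00289856],
       [-0.69250777, -0.33012351, -0.64144482],
       [ 0.5806407 ,  0.27261006, -0.7671637 ]]), 't': array([-0.22804471,  0.38069299,  1.17183005])}
top {'camera_matrix': array([[443.68893591,   0.        , 285.5621983 ],
       [  0.        , 443.68893591, 215.48775084],
       [  0.        ,   0.        ,   1.        ]]), 'R': array([[ 0.01920014, -0.99970773, -0.01469078],
       [-0.99846476, -0.01840856, -0.05224222],
       [ 0.05195652,  0.01567128, -0.99852638]]), 't': array([-0.00744369,  0.48207473,  1.53311091])}
{'time_s': 0.1, 'joint_pos': array([-1.34648629,  0.42667739,  0.07386204,  1.6065556 , -0.03409525,
        1.11082222, -0.06710063]), 'joint_vel': array([-0.00048419, -0.00124251, -0.0003121 , -0.00026839,  0.00033284,
        0.00104669,  0.00042112]), 'effort': array([ 7.39030918e-03, -9.37469673e+01,  3.67621221e+00, -4.55047488e+01,
       -4.87460266e-02,  1.66682561e-02,  1.68814149e-04]), 'eef_pos': array([0.24636129, 0.62796028, 0.18163509]), 'tool_rot': array([ 8.26196280e-01,  5.63382060e-01, -4.69229550e-04,  3.76343794e-04]), 'force': array([-0.54904506, -0.08256645,  0.16595479]), 'moment': array([ 0.02103294, -0.02827145,  0.06219717]), 'grip_width': 0.09389617212338212}
```

View pics/scene0.png

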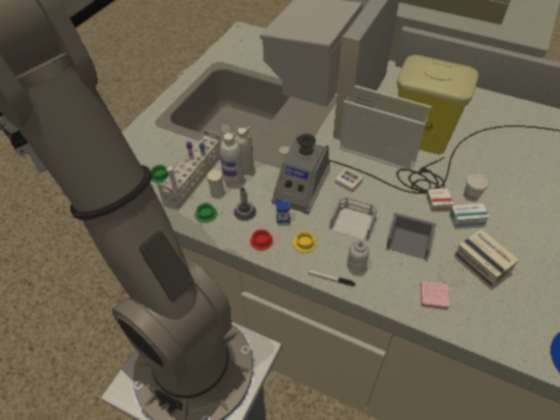

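View pics/top0.png

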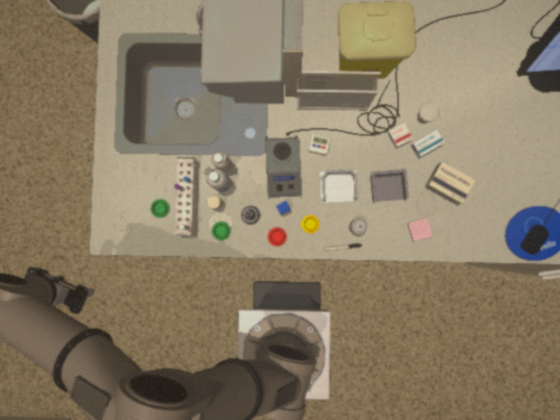

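The gauge in its cup appears at scene (244,205) / top (250,215). The canister is at scene (358,255) / top (359,227). The rail bay is at top (339,187) and the solid bay at top (389,186). I'll enlarge these to confirm.

```bash
python3 - <<'E'
import cv2,numpy as np
s=cv2.imread("pics/scene0.png");t=cv2.imread("pics/top0.png")
f=lambda im,x,y,w,h:cv2.resize(im[y:y+h,x:x+w],(800,300),interpolation=cv2.INTER_CUBIC)
a=f(s,220,180,224,84+0); b=f(t,225,165,200,75)
cv2.imwrite("pics/crop0.png",np.vstack([a,b]))
E
```

```text
(no output)
```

View pics/crop0.png

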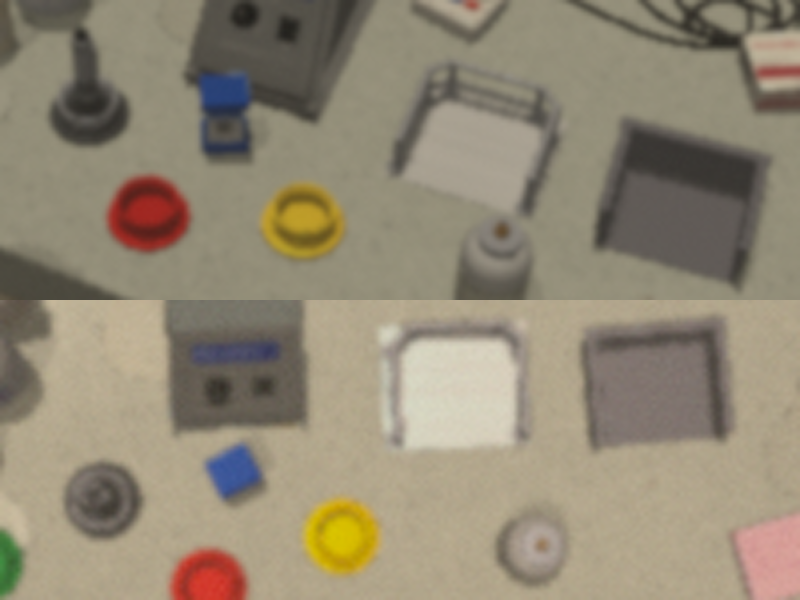

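The crop confirms it. The grey cup on the dark disc holds the gauge; the green, red and yellow cups don't fit. The small cylinder with a brass stem and collar is the canister. The white-floored rail bay is the ready bay and the grey solid one is the returns bay. Next I'll measure them.

```bash
cat > h.py <<'E'
import numpy as np,cv2
from rig import *
def ray(n,u,v,z):
    c=get_calibration(n);K,R,t=c["camera_matrix"],c["R"],c["t"]
    d=R.T@np.linalg.inv(K)@[u,v,1];o=-R.T@t
    return o+d*(z-o[2])/d[2]
def proj(n,X):
    c=get_calibration(n);p=c["camera_matrix"]@(c["R"]@np.array(X)+c["t"]);return p[:2]/p[2]
def tri(us,ut):
    A=[];
    for n,u in(("scene",us),("top",ut)):
        c=get_calibration(n);P=c["camera_matrix"]@np.c_[c["R"],c["t"]]
        A.append(P)
    X=cv2.triangulatePoints(A[0],A[1],np.array(us,float).reshape(2,1),np.array(ut,float).reshape(2,1));return (X[:3]/X[3]).ravel()
E
python3 - <<'E'
from h import *
np.set_printoptions(precision=4,suppress=True)
S=lambda x,y:(220+x/3.5714-.5*0,180+y/3.5714); T=lambda x,y:(225+x/4-.4,165+(y-300)/4-.4)
S=lambda x,y:(220+(x+.5)/3.5714-.5,180+(y+.5)/3.5714-.5)
for n,s,t,z in [("disc",(90,113),(103,500),.003),("button",(80,33),(98,493),.103),("stem",(502,229),(541,545),.110),("blk",(225,85),(235,472),.066)]:
    print(n,ray("scene",*S(*s),z),ray("top",*T(*t),z),tri(S(*s),T(*t)))
for n,t in [("rFL",(388,448)),("rFR",(517,445)),("uFL",(595,448)),("uFR",(728,437))]: print(n,ray("top",*T(*t),0))
for n,t,z in [("rBL",(385,330),.043),("rBR",(522,327),.043),("uBL",(588,330),.048),("uBR",(722,322),.048)]: print(n,ray("top",*T(*t),z))
for n,s,z in [("rFL",(396,172),0),("rFR",(527,212),0),("uFL",(600,247),0),("uFR",(738,285),0),("rBLtop",(437,70),.043),("rBRtop",(556,103),.043),("uBLtop",(627,122),.048),("uBRtop",(768,158),.048)]: print("S",n,ray("scene",*S(*s),z))
# canister edges top mask
E
```

```text
disc [0.4804 0.1243 0.003 ] [0.4835 0.1254 0.003 ] [ 0.4835  0.1261 -0.0014]
button [0.48   0.1256 0.103 ] [0.4839 0.1201 0.103 ] [0.4821 0.1235 0.102 ]
stem [ 0.4378 -0.2471  0.11  ] [ 0.4478 -0.2421  0.11  ] [ 0.4484 -0.2447  0.0954]
blk [0.509  0.0111 0.066 ] [0.5058 0.0087 0.066 ] [0.5053 0.0089 0.071 ]
rFL [ 0.534  -0.1238  0.    ]
rFR [ 0.5386 -0.2369  0.    ]
uFL [ 0.5372 -0.3051  0.    ]
uFR [ 0.549  -0.4212  0.    ]
rBL [ 0.6317 -0.117   0.043 ]
rBR [ 0.6363 -0.2341  0.043 ]
uBL [ 0.6339 -0.2896  0.048 ]
uBR [ 0.6427 -0.4034  0.048 ]
S rFL [ 0.5354 -0.1321  0.    ]
S rFR [ 0.5431 -0.2433  0.    ]
S uFL [ 0.5353 -0.3074  0.    ]
S uFR [ 0.5469 -0.4165  0.    ]
S rBLtop [ 0.6174 -0.1322  0.043 ]
S rBRtop [ 0.6259 -0.2333  0.043 ]
S uBLtop [ 0.6272 -0.2925  0.048 ]
S uBRtop [ 0.6398 -0.4049  0.048 ]
```

```bash
python3 - <<'E'
import cv2,numpy as np
s=cv2.imread("pics/scene0.png");t=cv2.imread("pics/top0.png")
f=lambda im,x,y:cv2.resize(im[y:y+40,x:x+40],(400,300) and (300,300),interpolation=cv2.INTER_CUBIC)
f=lambda im,x,y:cv2.resize(im[y:y+40,x:x+53],(398,300),interpolation=cv2.INTER_CUBIC)
cv2.imwrite("pics/crop1.png",np.vstack([np.hstack([f(s,332,236),f(t,332,206)]),np.hstack([f(s,218,184),f(t,224,195)])]))
E
```

```text
(no output)
```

View pics/crop1.png

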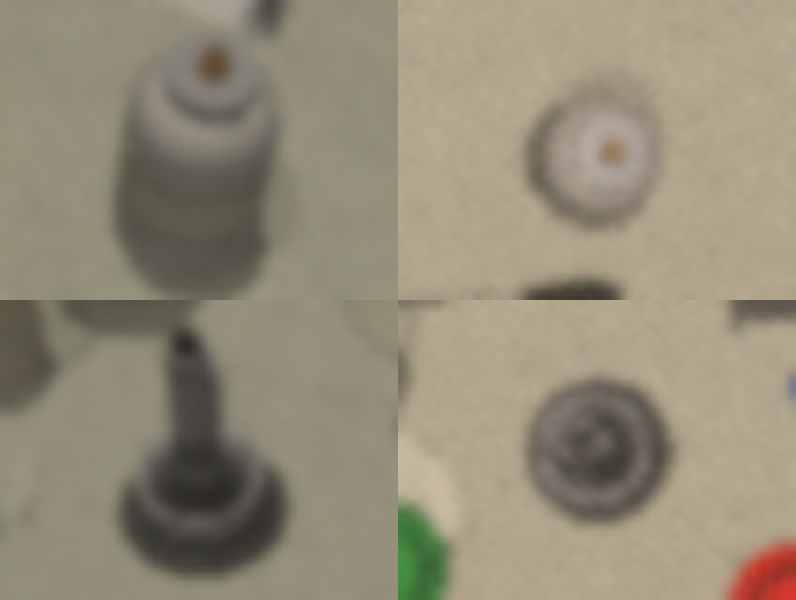

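Brass stem: scene (359.8,244.0), top (360.1,225.7). Gauge button: scene (242,190). The two views agree to 3–4 mm, so averaging gives gauge ≈ (0.482,0.124) and canister ≈ (0.446,-0.244). I'll grip with the jaws closing along world y, so tool x=+y, tool y=+x and tool z=down.

Emit:
{"fn": "step_arm", "kwargs": {
  "deltas": [
    [0,0,-0.125,0,0,-0.015,90],
    [0,0,-0.125,0,0,-0.015,90],
    [0,0,-0.123,0,0,-0.01,90],
    [0,0,0,-0.045,0.021,0,90],
    [0,0,0,-0.045,0.021,0,90]
  ],
  "grip_force": 50
}}

```text
time_s: 0.6
eef_pos: [0.2881, 0.5376, 0.2217]
tool_rot: [0.707, 0.708, -0.0, 0.0]
force: [1.6, -0.2, 0.7]
grip_width: 0.0614
```

Emit:
{"fn": "step_arm", "kwargs": {
  "deltas": [
    [0,0,0,-0.045,0.021,0,90],
    [0,0,0,-0.045,0.021,0,90],
    [0,0,0,-0.045,0.021,0,90],
    [0,0,0,-0.045,0.021,0,90],
    [0,0,0,-0.045,0.021,0,90]
  ]
}}

```text
time_s: 1.1
eef_pos: [0.3936, 0.3112, 0.2222]
tool_rot: [0.707, 0.707, -0.0, -0.0]
force: [-0.3, -1.0, 0.4]
grip_width: 0.0606
```

Emit:
{"fn": "step_arm", "kwargs": {
  "deltas": [
    [0,0,0,-0.045,0.021,0,90],
    [0,0,0,-0.045,0.021,0,90],
    [0,0,0,-0.045,0.021,0,90],
    [0,0,0,0,0,0,90],
    [0,0,0,0,0,0,90]
  ]
}}

```text
time_s: 1.6
eef_pos: [0.4563, 0.1773, 0.2222]
tool_rot: [0.708, 0.706, -0.0, -0.0]
force: [-0.5, 0.2, -0.4]
grip_width: 0.0605
```

Emit:
{"fn": "step_arm", "kwargs": {
  "deltas": [
    [0,0,0,-0.027,0.013,0.02,90],
    [0,0,0,-0.026,0.013,0.03,90],
    [0,0,0,0,0,0.03,90],
    [0,0,0,0,0,0,90]
  ]
}}

```text
time_s: 2.0
eef_pos: [0.4797, 0.1252, 0.1392]
tool_rot: [0.707, 0.707, -0.003, -0.001]
force: [-0.4, 1.3, -0.5]
grip_width: 0.0609
```

```bash
python3 - <<'E'
from h import *
s=snapshot("scene")[:,:,::-1];t=snapshot("top")[:,:,::-1]
p=get_obs()["eef_pos"];print(p,proj("scene",p),proj("top",p),proj("scene",[p[0],p[1],.103]))
f=lambda im,x,y:cv2.resize(im[y:y+80,x:x+100],(400,320),interpolation=cv2.INTER_CUBIC)
cv2.imwrite("pics/a1.png",np.hstack([f(s,190,150),f(t,200,170)]))
E
```

```text
[0.48161106 0.12639419 0.14258838] [241.07027858 178.86491287] [245.92674668 212.80483802] [242.07661836 188.4062218 ]
```

View pics/a1.png

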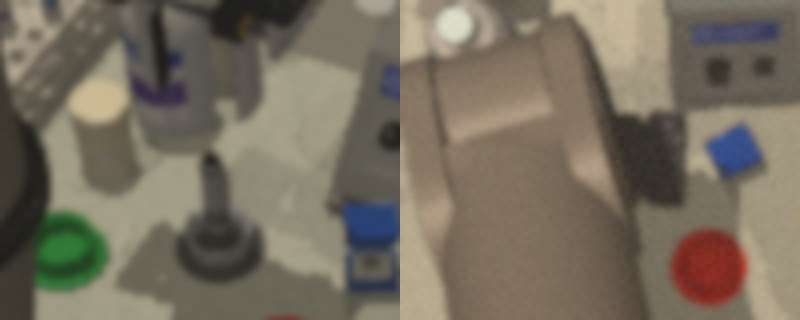

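```bash
python3 - <<'E'
from h import *
s=snapshot("scene")[:,:,::-1]
o=get_obs();p=o["eef_pos"];print(p,[proj("scene",p+[0,d,h]) for d in(-.031,.031) for h in (0,.05)],proj("scene",p+[0,0,.1]))
cv2.imwrite("pics/a2.png",cv2.resize(s[90:240,170:370],(800,600),interpolation=cv2.INTER_CUBIC))
E
```

```text
[0.48219506 0.12659327 0.14331243] [array([250.86445179, 182.01512954]), array([249.80207519, 169.35437507]), array([231.43559322, 175.08205746]), array([229.83306428, 162.38272049])] [238.33978575 152.41723359]
```

View pics/a2.png

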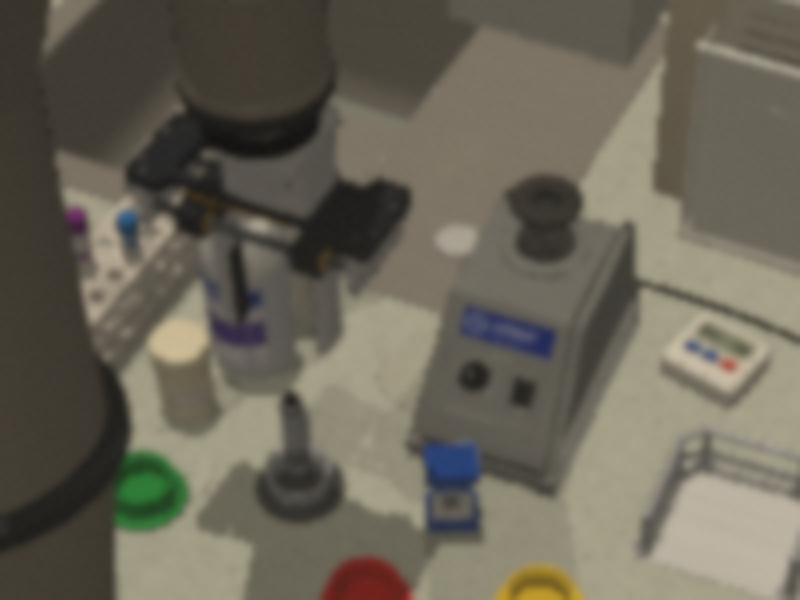

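Both fingertips straddle the gauge at scene (229,170) and (251,178), and the barrel lies between them. I'll descend to grip height.

Emit:
{"fn": "step_arm", "kwargs": {
  "deltas": [
    [0,0,0,-0.002,0,0.03,90],
    [0,0,0,0,0,0.03,90],
    [0,0,0,0,0,0.03,90],
    [0,0,0,0,0,0.011,90],
    [0,0,0,0,0,0,90]
  ]
}}

```text
time_s: 2.65
eef_pos: [0.4819, 0.1238, 0.0413]
tool_rot: [0.707, 0.707, -0.0, -0.0]
force: [0.5, -1.3, 0.4]
grip_width: 0.0609
```

Emit:
{"fn": "step_arm", "kwargs": {
  "deltas": [
    [0,0,0,0,0,0,220],
    [0,0,0,0,0,0,250],
    [0,0,0,0,0,0,250],
    [0,0,0,0,0,0,250],
    [0,0,0,0,0,0,250]
  ],
  "grip_force": 50
}}

```text
time_s: 3.15
eef_pos: [0.4822, 0.1233, 0.0417]
tool_rot: [0.707, 0.707, 0.0, 0.0]
force: [1.5, 0.3, 0.3]
grip_width: 0.0243
```

```bash
python3 - <<'E'
from h import *
s=snapshot("scene")[:,:,::-1]
o=get_obs();print(o["eef_pos"],o["force"],o["moment"],o["grip_width"])
cv2.imwrite("pics/a3.png",cv2.resize(s[140:240,190:323],(798,600),interpolation=cv2.INTER_CUBIC))
E
```

```text
[0.48215755 0.12319603 0.04152211] [-0.03821118  0.7427678   0.85962901] [ 0.1272759  -0.05714908 -0.02004017] 0.020341642031259637
```

View pics/a3.png

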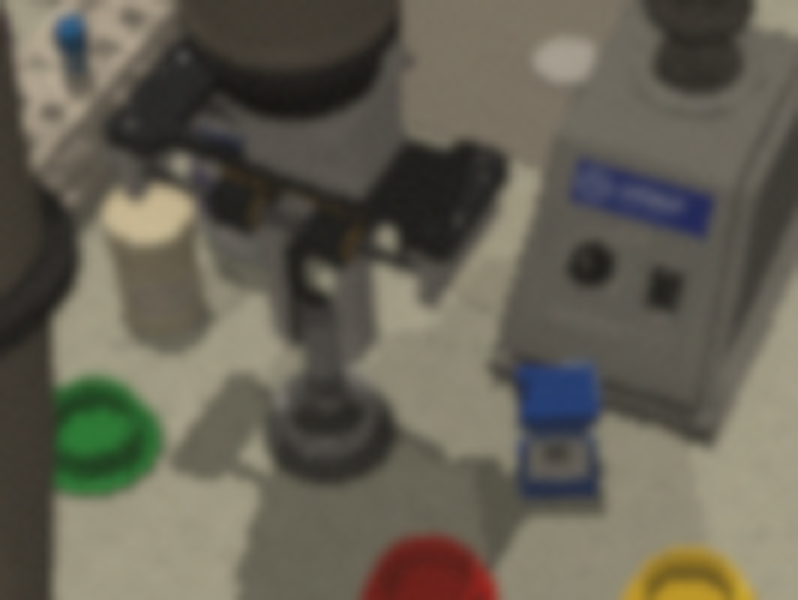

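Emit:
{"fn": "step_arm", "kwargs": {
  "deltas": [
    [0,0,0,0,0,0,255],
    [0,0,0,0,0,0,255],
    [0,0,0,0,0,0,255],
    [0,0,0,0,0,-0.005,255],
    [0,0,0,0,0,-0.01,255]
  ]
}}

```text
time_s: 3.7
eef_pos: [0.4815, 0.1228, 0.0562]
tool_rot: [0.707, 0.707, -0.001, -0.0]
force: [0.1, 0.1, -0.4]
grip_width: 0.0175
```

Emit:
{"fn": "step_arm", "kwargs": {
  "deltas": [
    [0,0,0,0,0,-0.025,255],
    [0,0,0,0,0,-0.03,255],
    [0,0,0,0,0,-0.03,255],
    [0,0,0,0,0,-0.03,255],
    [0,0,0,0,0,0,255]
  ]
}}

```text
time_s: 4.2
eef_pos: [0.484, 0.1237, 0.1755]
tool_rot: [0.708, 0.707, 0.003, 0.001]
force: [-0.2, -0.2, -1.5]
grip_width: 0.0171
```

```bash
python3 - <<'E'
from h import *
s=snapshot("scene")[:,:,::-1]
o=get_obs();print(o["eef_pos"],o["force"],o["moment"],o["grip_width"])
cv2.imwrite("pics/a4.png",cv2.resize(s[100:220,190:350],(800,600),interpolation=cv2.INTER_CUBIC))
E
```

```text
[0.48305923 0.12353441 0.17345803] [ 0.64287875  0.55760309 -1.60901111] [-0.03186625  0.0230502  -0.02736387] 0.017673434767060358
```

View pics/a4.png

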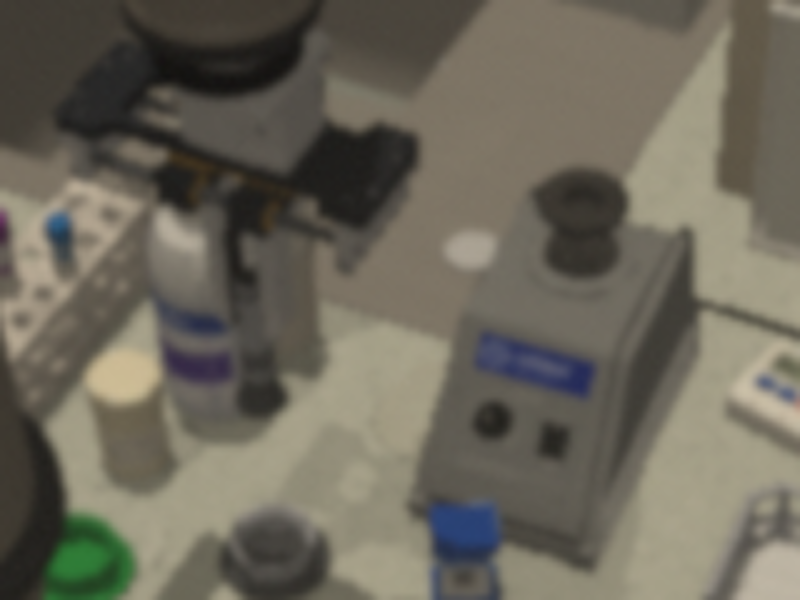

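The gauge is lifted (width 17.6 mm), with its foot at scene ≈(242,180). Next I'll carry it over the canister.

Emit:
{"fn": "step_arm", "kwargs": {
  "deltas": [
    [0,0,0,-0.025,-0.003,0,255],
    [0,0,0,-0.045,-0.005,0,255],
    [0,0,0,-0.045,-0.005,0,255],
    [0,0,0,-0.045,-0.005,0,255],
    [0,0,0,-0.045,-0.005,0,255]
  ]
}}

```text
time_s: 4.75
eef_pos: [0.4577, -0.0835, 0.1707]
tool_rot: [0.707, 0.707, -0.0, -0.0]
force: [0.7, -0.3, -1.0]
grip_width: 0.0172
```

Emit:
{"fn": "step_arm", "kwargs": {
  "deltas": [
    [0,0,0,-0.045,-0.004,0,255],
    [0,0,0,-0.045,-0.004,0,255],
    [0,0,0,-0.045,-0.003,0,255],
    [0,0,0,-0.028,-0.003,0,255],
    [0,0,0,0,0,0,255]
  ]
}}

```text
time_s: 5.25
eef_pos: [0.443, -0.2486, 0.1707]
tool_rot: [0.709, 0.705, -0.001, -0.0]
force: [-0.8, 1.7, -1.4]
grip_width: 0.0173
```

Emit:
{"fn": "step_arm", "kwargs": {
  "deltas": [
    [0,0,0,0,0,0,255],
    [0,0,0,0,0,0,255]
  ]
}}

```text
time_s: 5.45
eef_pos: [0.4446, -0.2437, 0.1708]
tool_rot: [0.707, 0.707, -0.0, -0.001]
force: [-0.3, -0.7, -0.4]
grip_width: 0.0173
```

```bash
python3 - <<'E'
from h import *
s=snapshot("scene")[:,:,::-1];t=snapshot("top")[:,:,::-1]
o=get_obs();p=o["eef_pos"];print(p,o["force"],o["grip_width"],proj("scene",p+[0,0,-.036]),proj("scene",[*p[:2],.094]),ray("scene",242.2,180.2,.137),proj("scene",[.446,-.244,.094]))
cv2.imwrite("pics/a5.png",cv2.resize(s[200:290,310:430],(800,600),interpolation=cv2.INTER_CUBIC))
cv2.imwrite("pics/a5t.png",t)
E
```

```text
[ 0.44490583 -0.24364072  0.17109039] [-0.43907056 -0.84785237 -1.70416449] 0.017248456261122536 [360.97996457 235.50673011] [359.19123689 244.91157525] [0.48292705 0.12396882 0.137     ] [359.46418109 244.65360929]
```

View pics/a5.png

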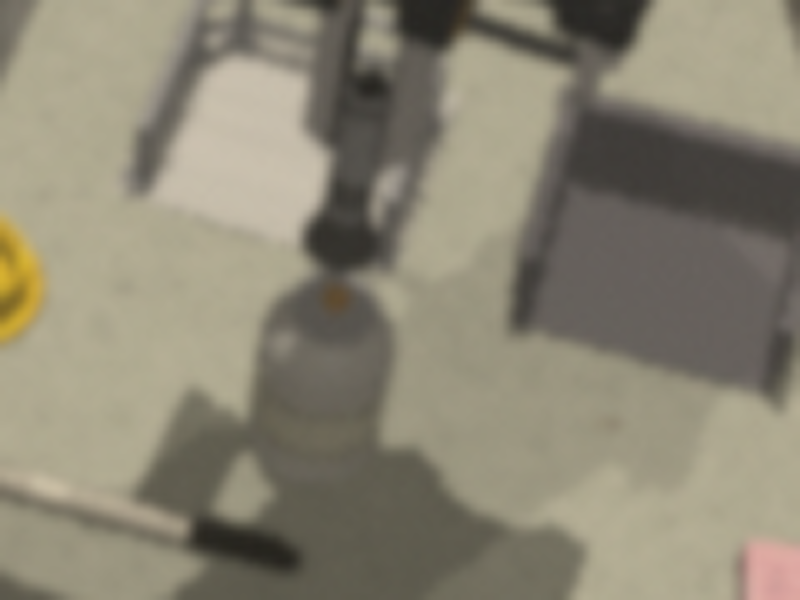

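The foot centre is at scene (360.8,235.7), matching the prediction of (361.0,235.5). The brass stem is at (360.1,244.3), so it sits about 3 mm toward -x and 2.5 mm toward -y of the gauge axis. I'll correct for that and descend.

Emit:
{"fn": "step_arm", "kwargs": {
  "deltas": [
    [0,0,0,-0.0025,-0.003,0.005,255],
    [0,0,0,0,0,0.01,255],
    [0,0,0,0,0,0.007,255],
    [0,0,0,0,0,0.005,255],
    [0,0,0,0,0,0,255]
  ]
}}

```text
time_s: 6.05
eef_pos: [0.4412, -0.2471, 0.1434]
tool_rot: [0.707, 0.707, -0.0, -0.001]
force: [-0.9, 0.5, -1.5]
grip_width: 0.0171
```

Emit:
{"fn": "step_arm", "kwargs": {
  "deltas": [
    [0,0,0,0,0,0.004,255],
    [0,0,0,0,0,0.004,255],
    [0,0,0,0,0,0,255]
  ]
}}

```text
time_s: 6.35
eef_pos: [0.4416, -0.2472, 0.1359]
tool_rot: [0.707, 0.707, -0.0, -0.0]
force: [0.8, -0.2, -1.6]
grip_width: 0.017
```

```bash
python3 - <<'E'
from h import *
s=snapshot("scene")[:,:,::-1]
o=get_obs();p=o["eef_pos"];print(p,o["force"],o["moment"],o["grip_width"])
cv2.imwrite("pics/a6.png",cv2.resize(s[200:290,310:430],(800,600),interpolation=cv2.INTER_CUBIC))
E
```

```text
[ 0.44171979 -0.24727928  0.13611405] [ 0.53529243 -0.1076773  -0.62024551] [ 0.06784476 -0.12098866 -0.01217927] 0.01681948389725242
```

View pics/a6.png

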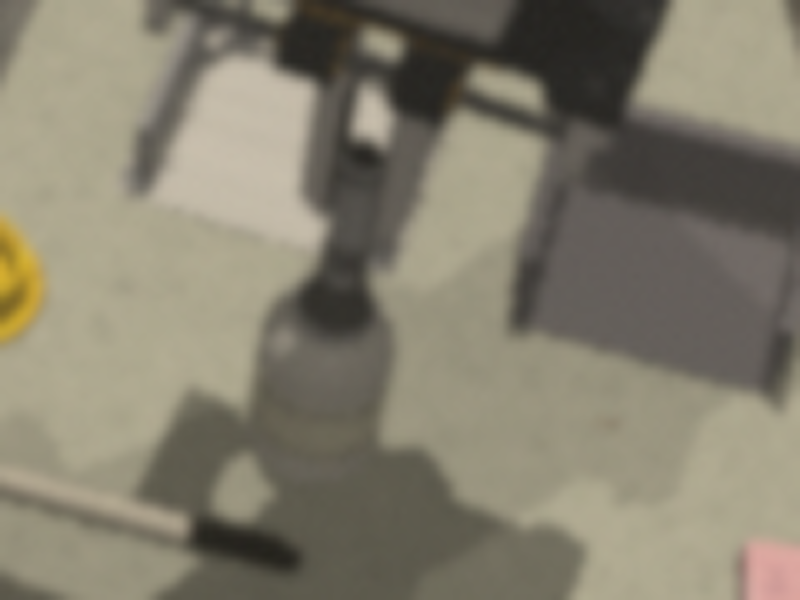

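The bell is over the stem with no side force. I'll keep pressing in small steps.

Emit:
{"fn": "step_arm", "kwargs": {
  "deltas": [
    [0,0,0,0,0,0.002,255],
    [0,0,0,0,0,0.002,255],
    [0,0,0,0,0,0,255]
  ]
}}

```text
time_s: 6.7
eef_pos: [0.4422, -0.2474, 0.1325]
tool_rot: [0.707, 0.707, 0.0, 0.0]
force: [1.6, -0.2, 3.5]
grip_width: 0.0173
```

Emit:
{"fn": "step_arm", "kwargs": {
  "deltas": [
    [0,0,0,0,0,0.0015,255],
    [0,0,0,0,0,0,255]
  ]
}}

```text
time_s: 6.9
eef_pos: [0.4425, -0.2474, 0.1312]
tool_rot: [0.707, 0.707, 0.0, 0.001]
force: [2.2, 1.8, 5.8]
grip_width: 0.0172
```

Emit:
{"fn": "step_arm", "kwargs": {
  "deltas": [
    [0,0,0,0,0,0.001,255],
    [0,0,0,0,0,0,255]
  ]
}}

```text
time_s: 7.1
eef_pos: [0.4426, -0.2474, 0.1303]
tool_rot: [0.707, 0.707, 0.0, 0.001]
force: [2.2, 1.2, 4.8]
grip_width: 0.0175
```

Emit:
{"fn": "step_arm", "kwargs": {
  "deltas": [
    [0,0,0,0,0,0.001,255],
    [0,0,0,0,0,0,255]
  ]
}}

```text
time_s: 7.3
eef_pos: [0.4428, -0.2474, 0.1294]
tool_rot: [0.707, 0.707, 0.001, 0.001]
force: [2.5, 2.2, 7.0]
grip_width: 0.0172
```

Emit:
{"fn": "step_arm", "kwargs": {
  "deltas": [
    [0,0,0,0,0,0.001,255],
    [0,0,0,0,0,0,255]
  ]
}}

```text
time_s: 7.5
eef_pos: [0.4434, -0.2476, 0.1292]
tool_rot: [0.707, 0.707, 0.001, 0.001]
force: [0.2, 4.0, 23.2]
grip_width: 0.0173
```

Emit:
{"fn": "step_arm", "kwargs": {
  "deltas": [
    [0,0,0,0,0,0.001,255],
    [0,0,0,0,0,0,255]
  ]
}}

```text
time_s: 7.7
eef_pos: [0.444, -0.2478, 0.1291]
tool_rot: [0.707, 0.707, 0.002, 0.002]
force: [-4.0, 5.0, 41.4]
grip_width: 0.0169
```

```bash
python3 - <<'E'
from h import *
s=snapshot("scene")[:,:,::-1]
o=get_obs();p=o["eef_pos"];print(p,o["force"],o["moment"],o["grip_width"],o["tool_rot"])
cv2.imwrite("pics/a7.png",cv2.resize(s[210:270,330:410],(800,600),interpolation=cv2.INTER_CUBIC))
E
```

```text
[ 0.44395044 -0.24778315  0.12914545] [-3.96298304  5.73353943 40.09275739] [ 1.61501359  0.96858342 -0.02434029] 0.016970084471202195 [0.70738894 0.70682108 0.00152929 0.00158224]
```

View pics/a7.png

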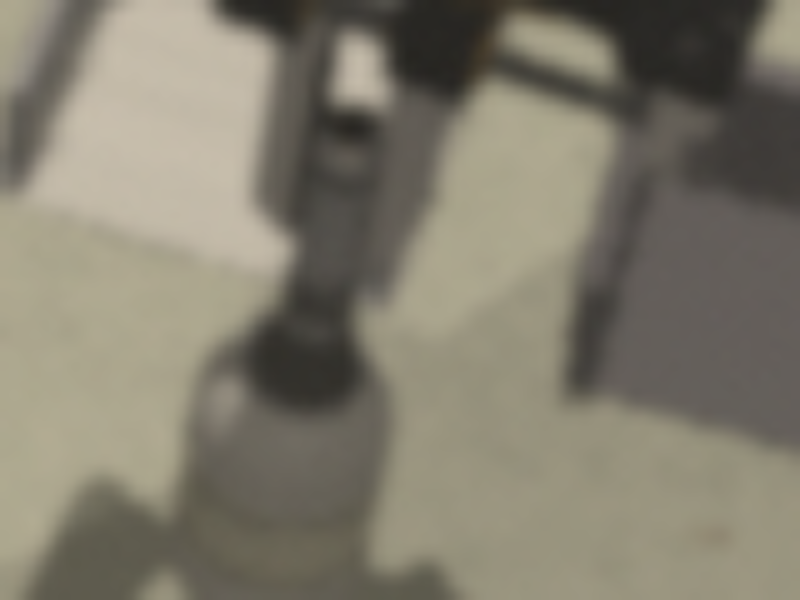

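It's seated: the z position stopped changing and the force jumped. The force is above the 10–20 N range, so I'll ease it and hold.

Emit:
{"fn": "step_arm", "kwargs": {
  "deltas": [
    [0,0,0,0,0,-0.0013,255],
    [0,0,0,0,0,0,255]
  ]
}}

```text
time_s: 7.95
eef_pos: [0.4432, -0.2475, 0.1293]
tool_rot: [0.707, 0.707, 0.001, 0.001]
force: [1.3, 2.9, 16.5]
grip_width: 0.0173
```

Emit:
{"fn": "step_arm", "kwargs": {
  "deltas": [
    [0,0,0,0,0,0,255],
    [0,0,0,0,0,0,255],
    [0,0,0,0,0,0,255],
    [0,0,0,0,0,0,255],
    [0,0,0,0,0,0,255]
  ]
}}

```text
time_s: 8.45
eef_pos: [0.4433, -0.2475, 0.1293]
tool_rot: [0.707, 0.707, 0.001, 0.001]
force: [1.0, 2.8, 17.2]
grip_width: 0.0172
```

```bash
python3 - <<'E'
from h import *
s=snapshot("scene")[:,:,::-1];t=snapshot("top")[:,:,::-1]
o=get_obs();p=o["eef_pos"];print(p,o["force"],o["moment"],o["grip_width"])
cv2.imwrite("pics/a8.png",cv2.resize(s[210:255,340:400],(800,600),interpolation=cv2.INTER_CUBIC))
for z in (.09,.097,.109,.119): print(z,proj("scene",[p[0],p[1],.0935+z]))
E
```

```text
[ 0.44331813 -0.24747916  0.12930649] [ 1.91879622  2.69081597 17.60260278] [ 0.86031982 -0.42176721 -0.00316013] 0.016719016015615377
0.09 [364.4479351  224.78086073]
0.097 [364.78702664 223.03113943]
0.109 [365.37534974 219.99537669]
0.119 [365.87252165 217.42995651]
```

View pics/a8.png

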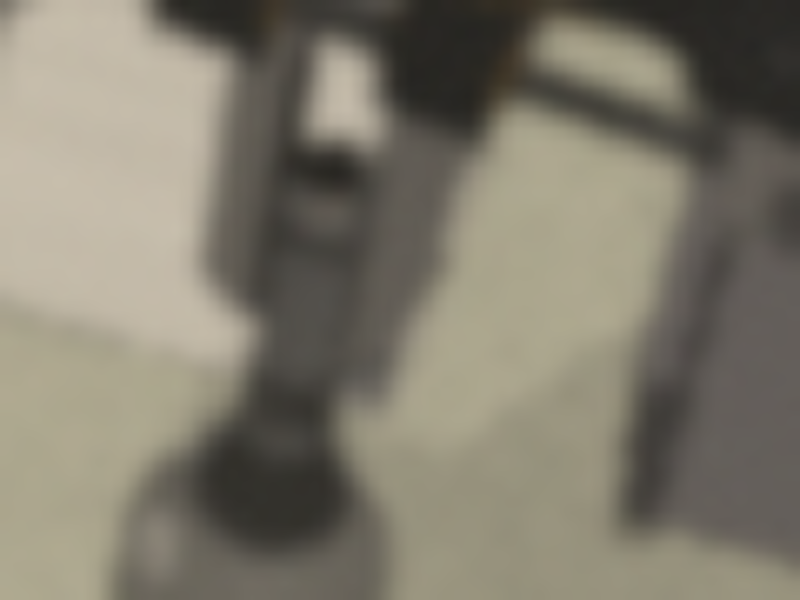

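Held for over 0.5 s at 16–17 N. The button has risen by several mm and I'll read it properly in the cup in open light. I'll lift straight off and carry the gauge back.

Emit:
{"fn": "step_arm", "kwargs": {
  "deltas": [
    [0,0,0,0,0,0,255],
    [0,0,0,0,0,-0.003,255],
    [0,0,0,0,0,-0.005,255],
    [0,0,0,0,0,-0.01,255],
    [0,0,0,0,0,-0.015,255]
  ]
}}

```text
time_s: 9.05
eef_pos: [0.4409, -0.2472, 0.1613]
tool_rot: [0.708, 0.707, -0.001, -0.001]
force: [0.4, -0.1, -0.5]
grip_width: 0.0172
```

Emit:
{"fn": "step_arm", "kwargs": {
  "deltas": [
    [0,0,0,0,0,-0.01,255],
    [0,0,0,0.02,0.002,0,255],
    [0,0,0,0.04,0.004,0,255],
    [0,0,0,0.045,0.005,0,255],
    [0,0,0,0.045,0.005,0,255]
  ]
}}

```text
time_s: 9.55
eef_pos: [0.4576, -0.096, 0.1715]
tool_rot: [0.708, 0.706, 0.0, 0.0]
force: [0.7, 0.6, -2.3]
grip_width: 0.0172
```

Emit:
{"fn": "step_arm", "kwargs": {
  "deltas": [
    [0,0,0,0.045,0.005,0,255],
    [0,0,0,0.045,0.005,0,255],
    [0,0,0,0.045,0.005,0,255],
    [0,0,0,0.04,0.004,0,255],
    [0,0,0,0.02,0.002,0,255]
  ]
}}

```text
time_s: 10.05
eef_pos: [0.4789, 0.1012, 0.1714]
tool_rot: [0.706, 0.708, 0.0, -0.0]
force: [-0.3, -0.3, -1.0]
grip_width: 0.017
```

Emit:
{"fn": "step_arm", "kwargs": {
  "deltas": [
    [0,0,0,0.01,0.001,0,255],
    [0,0,0,0,0,0,255],
    [0,0,0,0,0,0,255]
  ]
}}

```text
time_s: 10.35
eef_pos: [0.48, 0.1063, 0.1711]
tool_rot: [0.708, 0.706, -0.0, 0.0]
force: [0.1, -0.5, -1.0]
grip_width: 0.0172
```

```bash
python3 - <<'E'
from h import *
s=np.mean([snapshot("scene")[:,:,::-1].astype(float) for _ in range(4)],0).astype(np.uint8)
o=get_obs();p=o["eef_pos"];print(p,o["force"],o["moment"],o["grip_width"])
for z in (0,.092,.097,.109,.119): print(z,proj("scene",[p[0],p[1],p[2]-.036+z]))
cv2.imwrite("pics/a9.png",cv2.resize(s[130:220,190:310],(800,600),interpolation=cv2.INTER_CUBIC))
E
```

```text
[0.48006479 0.1065441  0.17119293] [-0.04834587 -0.18518267 -0.36511333] [0.06866414 0.05526505 0.03176251] 0.01692372388188542
0 [247.21644578 183.27193822]
0.092 [245.0281194  159.61143874]
0.097 [244.90238855 158.25201873]
0.109 [244.5975892  154.95648435]
0.119 [244.34025263 152.17412432]
```

View pics/a9.png

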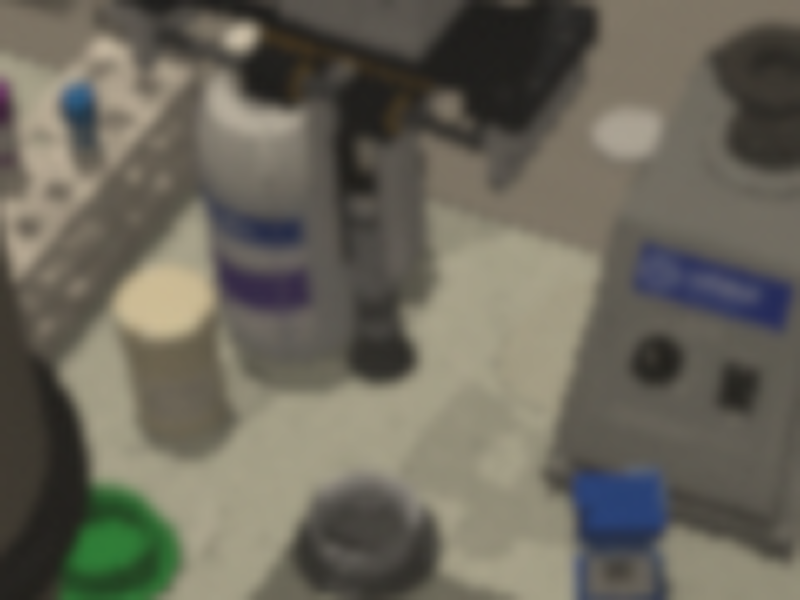

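Emit:
{"fn": "step_arm", "kwargs": {
  "deltas": [
    [0,0,0,0.0168,0.002,0,255],
    [0,0,0,0,0,0.02,255],
    [0,0,0,0,0,0.03,255],
    [0,0,0,0,0,0.03,255],
    [0,0,0,0,0,0.012,255]
  ]
}}

```text
time_s: 11.05
eef_pos: [0.4809, 0.1245, 0.0769]
tool_rot: [0.707, 0.707, -0.001, -0.0]
force: [-0.2, -0.3, -0.5]
grip_width: 0.0173
```

Emit:
{"fn": "step_arm", "kwargs": {
  "deltas": [
    [0,0,0,0,0,0,255],
    [0,0,0,0,0,0,255]
  ]
}}

```text
time_s: 11.25
eef_pos: [0.4826, 0.1247, 0.0799]
tool_rot: [0.707, 0.707, 0.0, 0.0]
force: [0.4, 0.3, -0.7]
grip_width: 0.0176
```

```bash
python3 - <<'E'
from h import *
s=np.mean([snapshot("scene")[:,:,::-1].astype(float) for _ in range(3)],0).astype(np.uint8)
o=get_obs();p=o["eef_pos"];print(p,o["force"],o["moment"],o["grip_width"])
cv2.imwrite("pics/b1.png",cv2.resize(s[160:235,200:300],(800,600),interpolation=cv2.INTER_CUBIC))
E
```

```text
[0.48287599 0.12481133 0.08029599] [-0.27721735 -0.26428197 -0.08990124] [-0.02552841  0.022904    0.00235529] 0.017000604765522394
```

View pics/b1.png

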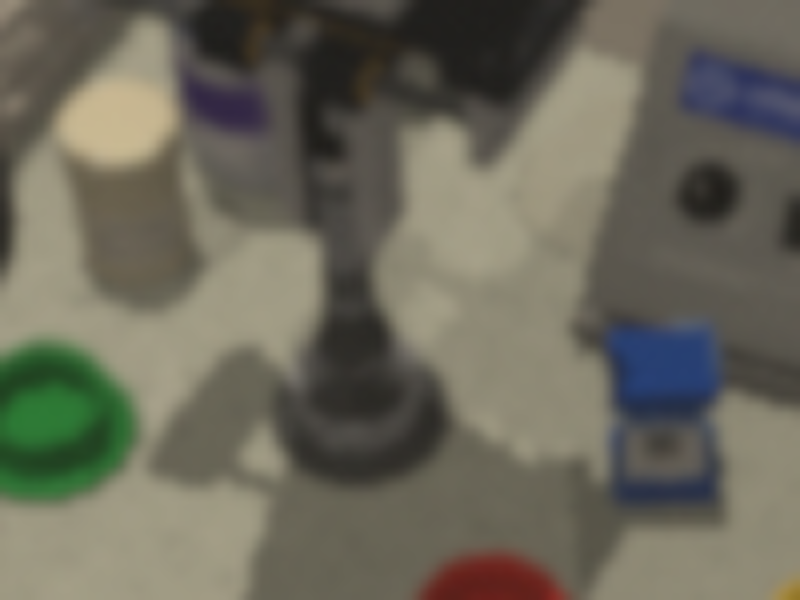

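The gauge is directly over the cup, whose centre is at scene (245,211). I'll lower it in.

Emit:
{"fn": "step_arm", "kwargs": {
  "deltas": [
    [0,0,0,-0.0015,0,0.012,255],
    [0,0,0,0,0,0.012,255],
    [0,0,0,0,0,0.008,255],
    [0,0,0,0,0,0.003,255],
    [0,0,0,0,0,0,255]
  ]
}}

```text
time_s: 11.9
eef_pos: [0.4817, 0.1227, 0.0434]
tool_rot: [0.707, 0.707, -0.001, -0.0]
force: [0.3, 0.3, -0.0]
grip_width: 0.0174
```

Emit:
{"fn": "step_arm", "kwargs": {
  "deltas": [
    [0,0,0,0,0,0.002,255],
    [0,0,0,0,0,0,255]
  ]
}}

```text
time_s: 12.1
eef_pos: [0.4821, 0.123, 0.0421]
tool_rot: [0.707, 0.707, 0.0, 0.0]
force: [0.0, 0.7, -0.9]
grip_width: 0.017
```

Emit:
{"fn": "step_arm", "kwargs": {
  "deltas": [
    [0,0,0,0,0,0.001,255],
    [0,0,0,0,0,0,255]
  ]
}}

```text
time_s: 12.3
eef_pos: [0.4823, 0.123, 0.0414]
tool_rot: [0.707, 0.707, 0.0, 0.0]
force: [0.8, -0.1, 1.8]
grip_width: 0.0175
```

Emit:
{"fn": "step_arm", "kwargs": {
  "deltas": [
    [0,0,0,0,0,0,195],
    [0,0,0,0,0,0,180],
    [0,0,0,0,0,0,150],
    [0,0,0,0,0,0,110],
    [0,0,0,0,0,0,80]
  ]
}}

```text
time_s: 12.8
eef_pos: [0.482, 0.1229, 0.0411]
tool_rot: [0.707, 0.707, -0.0, -0.0]
force: [0.3, 0.2, -0.5]
grip_width: 0.0478
```

Emit:
{"fn": "step_arm", "kwargs": {
  "deltas": [
    [0,0,0,0,0,0,80],
    [0,0,0,0,0,0,80],
    [0,0,0,0,0,-0.02,80],
    [0,0,0,0,0,-0.04,80],
    [0,0,0,0,0,-0.04,80]
  ]
}}

```text
time_s: 13.3
eef_pos: [0.4814, 0.1225, 0.1419]
tool_rot: [0.708, 0.707, -0.001, -0.0]
force: [0.5, 0.4, -0.4]
grip_width: 0.0643
```

Emit:
{"fn": "step_arm", "kwargs": {
  "deltas": [
    [0,0,0,0,0,-0.04,80],
    [0,0,0,-0.03,0,0,80],
    [0,0,0,-0.045,-0.005,0,80],
    [0,0,0,-0.045,-0.005,0,80],
    [0,0,0,-0.045,-0.005,0,80]
  ]
}}

```text
time_s: 13.8
eef_pos: [0.4664, -0.0435, 0.1813]
tool_rot: [0.707, 0.707, 0.0, 0.0]
force: [0.6, -0.6, 1.1]
grip_width: 0.0645
```

```bash
python3 - <<'E'
from h import *
s=np.mean([snapshot("scene")[:,:,::-1].astype(float) for _ in range(8)],0).astype(np.uint8)
t=np.mean([snapshot("top")[:,:,::-1].astype(float) for _ in range(2)],0).astype(np.uint8)
o=get_obs();print(o["eef_pos"],o["grip_width"])
a=cv2.imread("pics/scene0.png");f=lambda im:cv2.resize(im[175:225,228:261],(400,600),interpolation=cv2.INTER_CUBIC)
cv2.imwrite("pics/b2.png",np.hstack([f(s),f(a)]));cv2.imwrite("pics/b2t.png",t);cv2.imwrite("pics/b2s.png",s)
for z in (.092,.097,.104,.109,.119): print(z,proj("scene",[.482,.124,z+.006]))
E
```

```text
[ 0.46699968 -0.04120991  0.18098156] 0.06464537933162304
0.092 [242.99898683 189.7577263 ]
0.097 [242.87710789 188.58200345]
0.104 [242.70535626 186.9251764 ]
0.109 [242.58186825 185.73393138]
0.119 [242.332847   183.33171171]
```

View pics/b2.png

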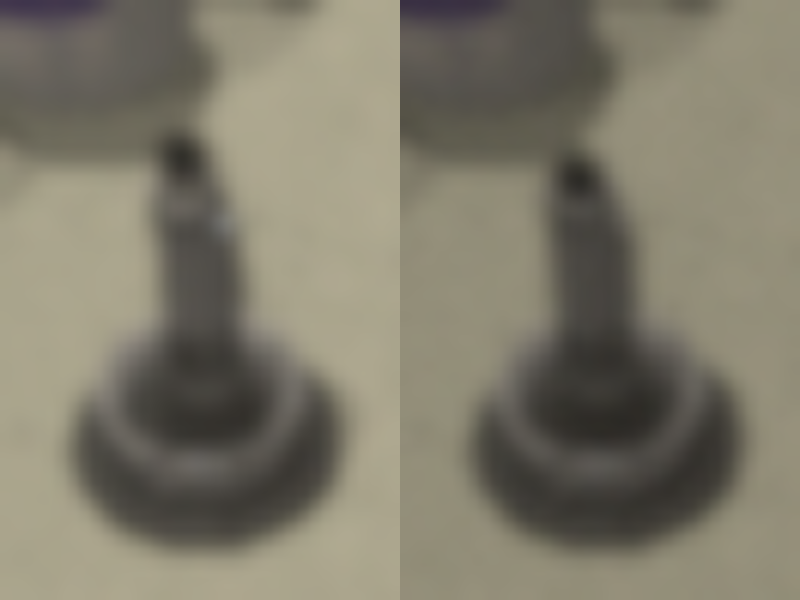

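The gauge stands upright in the cup, with the button raised from about (242.3,189.3) to (242.7,187.4). I'll quantify that from the profile along the axis.

```bash
python3 - <<'E'
from h import *
np.set_printoptions(precision=2,suppress=True,linewidth=200)
for n in("pics/b2s.png","pics/scene0.png"):
    g=cv2.imread(n).min(2).astype(float)
    print(n);print(g[182:202,237:250].astype(int))
    w=np.clip(58-g[180:194,238:248],0,None);y,x=np.mgrid[180:194,238:248];print((w*x).sum()/w.sum(),(w*y).sum()/w.sum(),w.sum())
E
```

```text
pics/b2s.png
[[ 86  85  82  81  81  81  82  90 109 129 139 142 143]
 [ 85  84  83  83  85  87  90 102 122 136 141 143 144]
 [ 87  88  88  89  89  90  96 110 129 140 142 143 143]
 [ 90  91  91  90  87  85  93 112 131 140 142 143 143]
 [ 92  92  91  86  75  67  74  97 123 138 142 142 142]
 [ 94  94  93  84  66  50  52  76 109 132 140 142 143]
 [107 107 107  97  72  49  47  68 101 127 138 142 143]
 [126 127 126 115  86  61  58  71  97 121 136 142 142]
 [137 137 135 121  96  77  73  78  92 113 132 140 141]
 [140 140 134 116  97  89  86  84  86 103 127 137 140]
 [142 141 132 111  94  92  90  86  87 104 124 134 137]
 [142 141 132 110  88  80  78  77  90 111 120 129 135]
 [141 140 133 115  88  73  70  71  81  98 109 126 136]
 [140 140 136 121  95  77  73  72  74  81  99 125 137]
 [142 141 138 125  99  80  75  74  73  75  93 121 136]
 [142 141 138 126 100  80  76  74  73  73  88 115 133]
 [141 141 138 126 100  82  77  75  73  72  85 112 131]
 [141 140 137 126 102  83  76  75  73  72  84 109 130]
 [141 140 138 128 106  85  78  76  74  74  88 112 130]
 [140 140 138 128 106  85  77  75  73  74 
[... 503 characters left out ...]
18 115 105  85  58  44  48  68  96 113 120 121 122]
 [119 116 105  87  68  59  61  68  86 105 117 120 120]
 [121 117 104  84  73  70  70  68  79  98 112 117 119]
 [123 119 106  83  67  65  65  64  73  89 104 113 117]
 [121 119 109  85  67  63  61  62  66  80  98 113 118]
 [121 121 111  90  71  64  64  63  62  72  94 111 119]
 [121 121 112  92  73  67  65  64  63  71  92 111 119]
 [122 121 114  94  75  67  66  63  63  71  91 111 120]
 [122 120 113  96  76  68  64  63  63  71  91 111 118]
 [121 120 113  96  77  68  65  64  63  70  89 110 118]
 [121 120 114 100  79  69  64  64  63  70  89 110 118]
 [122 121 116 100  79  68  64  63  61  69  89 108 115]]
242.30612244897958 189.48979591836735 49.0
```

```bash
python3 - <<'E'
from h import *
D={"a5":((.44491,-.24364,.17109),6.667,310,200,(372,78)),"a6":((.44172,-.24728,.13611),6.667,310,200,(363,155)),
"a7":((.44395,-.24778,.12915),10,330,210,(348,122)),"a8":((.44332,-.24748,.12931),13.333,340,210,(328,165))}
for n,(p,k,x0,y0,(cx,cy)) in D.items():
    g=cv2.GaussianBlur(cv2.imread(f"pics/{n}.png").min(2),(0,0),k*.3).astype(float)
    r=int(2.5*k);w=g[cy-r:cy+r,cx-int(k*1.5):cx+int(k*1.5)];i=np.unravel_index(w.argmin(),w.shape)
    c=np.clip(w.min()+15-w,0,None);yy,xx=np.mgrid[cy-r:cy+r,cx-int(k*1.5):cx+int(k*1.5)]
    X,Y=(c*xx).sum()/c.sum(),(c*yy).sum()/c.sum()
    v=y0+(Y+.5)/k-.5;u=x0+(X+.5)/k-.5
    h=np.linspace(.07,.13,601);pv=[proj("scene",[p[0],p[1],p[2]-.036+q])[1] for q in h]
    print(n,round(u,2),round(v,2),"button height mm",1000*h[np.argmin(abs(np.array(pv)-v))],w.min())
E
```

```text
a5 365.21 212.51 button height mm 92.5 34.0
a6 364.0 223.16 button height mm 91.6 36.0
a7 364.42 222.3 button height mm 99.70000000000002 36.0
a8 364.14 222.43 button height mm 99.60000000000001 36.0
```

Both methods agree that the rod is out about 7.5–8 mm: held, 92 → 99.6 mm; in the cup, a 1.9 px rise. That is below 12 mm and no dark groove shows, so the groove stayed inside and the canister goes to the returns bay at ≈(0.588,-0.357), yaw ≈6°. Next I'll fetch the canister.

Emit:
{"fn": "step_arm", "kwargs": {
  "deltas": [
    [0,0,0,-0.03,-0.004,0,0],
    [0,0,0,-0.045,-0.006,0,0],
    [0,0,0,-0.045,-0.006,0,0],
    [0,0,0,-0.045,-0.005,0,0],
    [0,0,0,-0.03,-0.004,0,0]
  ]
}}

```text
time_s: 14.8
eef_pos: [0.4413, -0.2394, 0.1813]
tool_rot: [0.708, 0.707, -0.0, 0.0]
force: [0.6, 0.3, -0.5]
grip_width: 0.0939
```

Emit:
{"fn": "step_arm", "kwargs": {
  "deltas": [
    [0,0,0,-0.011,0,0,0],
    [0,0,0,0,0,0,0],
    [0,0,0,0,0,0,0]
  ]
}}

```text
time_s: 15.1
eef_pos: [0.4421, -0.2467, 0.1809]
tool_rot: [0.707, 0.707, -0.0, -0.0]
force: [-0.2, 0.2, -0.6]
grip_width: 0.0943
```

```bash
python3 - <<'E'
from h import *
s=snapshot("scene")[:,:,::-1]
o=get_obs();p=o["eef_pos"];print(p,o["grip_width"],[proj("scene",[.4425,-.247,z]) for z in(.105,.05,0)])
cv2.imwrite("pics/c1.png",cv2.resize(s[180:300,300:460],(800,600),interpolation=cv2.INTER_CUBIC))
E
```

```text
[ 0.44217908 -0.24637896  0.1808721 ] 0.09393330626994525 [array([360.55832588, 243.56409501]), array([358.23443662, 255.59647666]), array([356.24680862, 265.88780128])]
```

View pics/c1.png

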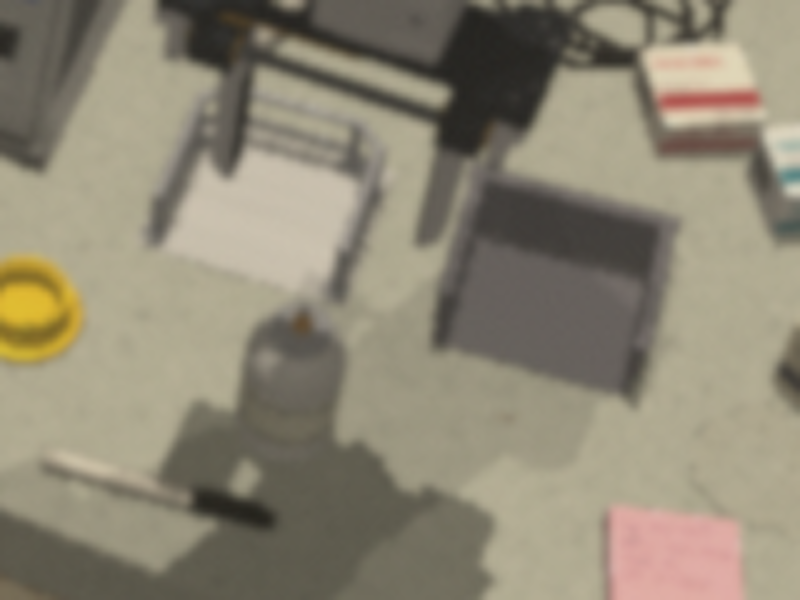

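The canister is upright with its stem at scene (360.5,244.3), midway between the fingers. I'll descend and grip.

Emit:
{"fn": "step_arm", "kwargs": {
  "deltas": [
    [0,0,0,0,0,0.02,0],
    [0,0,0,0,0,0.035,0],
    [0,0,0,0,0,0.035,0],
    [0,0,0,0,0,0.035,0],
    [0,0,0,0,0,0.02,0]
  ]
}}

```text
time_s: 15.65
eef_pos: [0.4412, -0.2458, 0.0338]
tool_rot: [0.707, 0.708, -0.0, -0.001]
force: [0.7, -0.4, 0.3]
grip_width: 0.0938
```

Emit:
{"fn": "step_arm", "kwargs": {
  "deltas": [
    [0,0,0,0,0,0.005,0],
    [0,0,0,0,0,0,90],
    [0,0,0,0,0,0,110],
    [0,0,0,0,0,0,130],
    [0,0,0,0,0,0,160]
  ],
  "grip_force": 40
}}

```text
time_s: 16.15
eef_pos: [0.4424, -0.248, 0.032]
tool_rot: [0.707, 0.707, 0.0, 0.001]
force: [-0.1, -0.1, 0.9]
grip_width: 0.0656
```

Emit:
{"fn": "step_arm", "kwargs": {
  "deltas": [
    [0,0,0,0,0,0,200],
    [0,0,0,0,0,0,200],
    [0,0,0,0,0,0,200],
    [0,0,0,0,0,0,200],
    [0,0,0,0,0,0,200]
  ]
}}

```text
time_s: 16.65
eef_pos: [0.4421, -0.2475, 0.0315]
tool_rot: [0.707, 0.707, 0.0, -0.0]
force: [0.2, 5.1, 8.1]
grip_width: 0.053
```

Emit:
{"fn": "step_arm", "kwargs": {
  "deltas": [
    [0,0,0,0,0,0,200],
    [0,0,0,0,0,-0.005,200],
    [0,0,0,0,0,-0.015,200],
    [0,0,0,0,0,-0.025,200],
    [0,0,0,0,0,-0.025,200]
  ]
}}

```text
time_s: 17.15
eef_pos: [0.441, -0.2482, 0.1018]
tool_rot: [0.708, 0.707, -0.001, -0.0]
force: [0.8, 0.9, -3.7]
grip_width: 0.0532
```

Emit:
{"fn": "step_arm", "kwargs": {
  "deltas": [
    [0,0,0,-0.01,0.014,0,200],
    [0,0,0,-0.02,0.026,0,200],
    [0,0,0,-0.025,0.033,0,200],
    [0,0,0,-0.025,0.033,0,200],
    [0,0,0,-0.02,0.026,0,200]
  ]
}}

```text
time_s: 17.65
eef_pos: [0.5749, -0.3493, 0.1009]
tool_rot: [0.707, 0.707, -0.0, -0.0]
force: [0.3, -0.1, -4.5]
grip_width: 0.0531
```

Emit:
{"fn": "step_arm", "kwargs": {
  "deltas": [
    [0,0,0,-0.01,0.014,0,200],
    [0,0,-0.05,0,0,0,200],
    [0,0,-0.055,0,0,0,200],
    [0,0,0,0,0,0,200],
    [0,0,0,0,0,0,200]
  ]
}}

```text
time_s: 18.15
eef_pos: [0.5873, -0.3582, 0.1011]
tool_rot: [0.67, 0.742, -0.0, -0.0]
force: [0.2, 0.2, -5.4]
grip_width: 0.0532
```

```bash
python3 - <<'E'
from h import *
s=snapshot("scene")[:,:,::-1]
o=get_obs();p=o["eef_pos"];print(p,o["grip_width"],o["force"],o["tool_rot"],[proj("scene",[*p[:2],z]) for z in(.105,.07,.0)])
cv2.imwrite("pics/c2.png",cv2.resize(s[170:290,330:490],(800,600),interpolation=cv2.INTER_CUBIC))
E
```

```text
[ 0.58738523 -0.35810747  0.1011031 ] 0.05292654537890517 [ 0.56014178  0.49831178 -2.94565536] [ 6.69971345e-01  7.42386943e-01 -9.81869966e-05 -1.22252546e-04] [array([417.55546776, 218.73609039]), array([414.99442681, 226.66620425]), array([410.16387657, 241.62372115])]
```

View pics/c2.png

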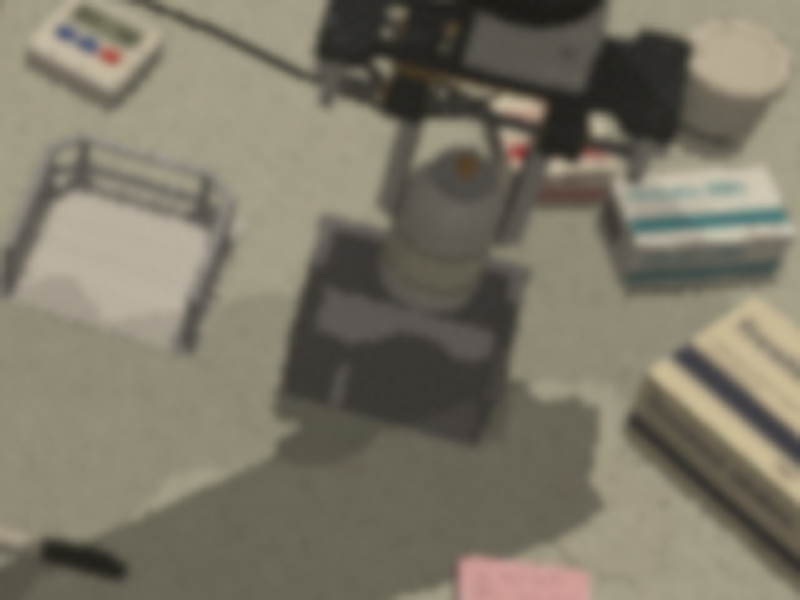

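The canister is over the bay: the floor point below it projects to crop (403,360), and the bay floor centre is ≈(398,357). I'll lower it.

Emit:
{"fn": "step_arm", "kwargs": {
  "deltas": [
    [0,0,0,0,0,0.015,200],
    [0,0,0,0,0,0.02,200],
    [0,0,0,0,0,0.02,200],
    [0,0,0,0,0,0.01,200],
    [0,0,0,0,0,0.003,200]
  ]
}}

```text
time_s: 18.7
eef_pos: [0.5869, -0.3574, 0.0317]
tool_rot: [0.669, 0.743, -0.0, -0.001]
force: [-5.1, 7.4, 11.3]
grip_width: 0.0533
```

Emit:
{"fn": "step_arm", "kwargs": {
  "deltas": [
    [0,0,0,0,0,0.001,200],
    [0,0,0,0,0,0,200],
    [0,0,0,0,0,0,200]
  ]
}}

```text
time_s: 19.0
eef_pos: [0.588, -0.3584, 0.0327]
tool_rot: [0.669, 0.743, 0.0, 0.0]
force: [-0.3, 0.6, -4.4]
grip_width: 0.0531
```

Emit:
{"fn": "step_arm", "kwargs": {
  "deltas": [
    [0,0,0,0,0,0.001,200],
    [0,0,0,0,0,0,200]
  ]
}}

```text
time_s: 19.2
eef_pos: [0.588, -0.3584, 0.0316]
tool_rot: [0.669, 0.743, 0.0, 0.0]
force: [-0.6, 0.3, 0.1]
grip_width: 0.0535
```

```bash
python3 - <<'E'
from h import *
s=snapshot("scene")[:,:,::-1]
o=get_obs();p=o["eef_pos"];print(p,o["grip_width"],o["force"])
cv2.imwrite("pics/c3.png",cv2.resize(s[170:290,330:490],(800,600),interpolation=cv2.INTER_CUBIC))
E
```

```text
[ 0.58795117 -0.35838008  0.03156474] 0.05320083618670635 [-0.35126911  0.07225548  1.2016219 ]
```

View pics/c3.png

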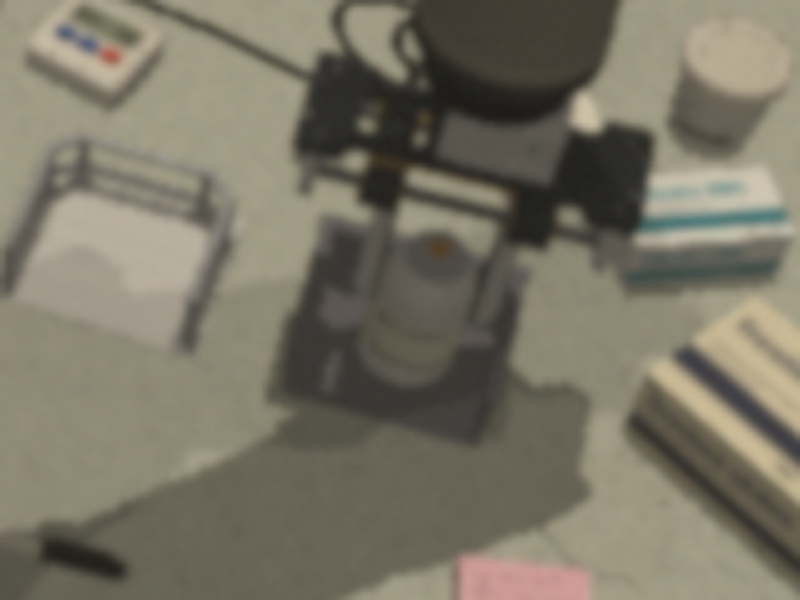

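The canister is standing on the floor, central in the solid-walled bay. I'll open gently to 64 mm and withdraw.

Emit:
{"fn": "step_arm", "kwargs": {
  "deltas": [
    [0,0,0,0,0,0,100],
    [0,0,0,0,0,0,90],
    [0,0,0,0,0,0,80],
    [0,0,0,0,0,0,80],
    [0,0,0,0,0,0,80]
  ]
}}

```text
time_s: 19.75
eef_pos: [0.5876, -0.3582, 0.0311]
tool_rot: [0.669, 0.743, -0.0, 0.0]
force: [0.2, -0.4, -0.3]
grip_width: 0.0648
```

Emit:
{"fn": "step_arm", "kwargs": {
  "deltas": [
    [0,0,0,0,0,-0.02,80],
    [0,0,0,0,0,-0.04,80],
    [0,0,0,0,0,-0.04,80],
    [0,0,0,0,0,-0.04,80],
    [0,0,0,0,0,-0.04,80]
  ]
}}

```text
time_s: 20.25
eef_pos: [0.5874, -0.3581, 0.2128]
tool_rot: [0.669, 0.743, -0.0, 0.0]
force: [1.2, -0.0, -0.2]
grip_width: 0.0644
```

Emit:
{"fn": "step_arm", "kwargs": {
  "deltas": [
    [0,0,0,0.045,0,0,80],
    [0,0,0,0.045,0,0,80],
    [0,0,0,0.045,0,0,80],
    [0,0,0,0.045,0,0,80],
    [0,0,0,0,0,0,80]
  ]
}}

```text
time_s: 20.75
eef_pos: [0.5693, -0.1725, 0.211]
tool_rot: [0.667, 0.745, 0.001, -0.001]
force: [0.6, -0.7, -0.3]
grip_width: 0.0644
```

```bash
python3 - <<'E'
from h import *
s=snapshot("scene")[:,:,::-1];t=snapshot("top")[:,:,::-1]
o=get_obs();print(o["time_s"],o["eef_pos"],o["force"])
cv2.imwrite("pics/d1.png",np.vstack([cv2.resize(s[160:300,200:480],(600,300)),cv2.resize(t[150:270,190:430],(600,300))]))
E
```

```text
20.85 [ 0.56912961 -0.17794063  0.21136603] [-0.78094454 -0.56825043  0.10642999]
```

View pics/d1.png

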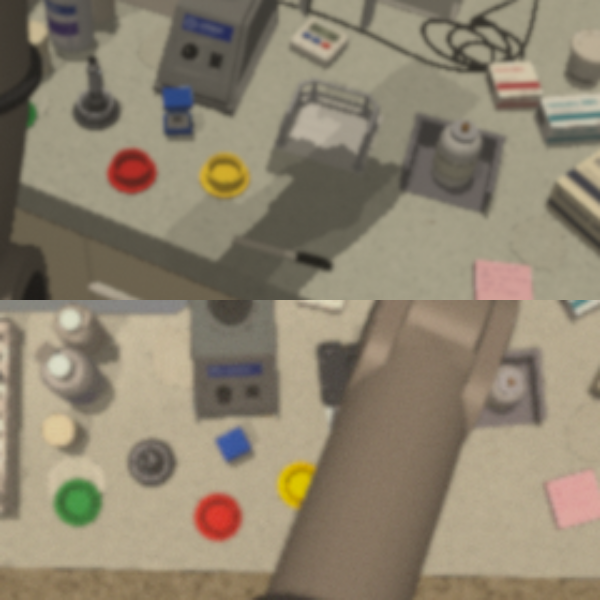

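The canister stands upright in the middle of the solid bay, at crop (458,155). The gauge is upright in its cup with the button still out, everything else is in place, and the robot is clear. I'll hand it in.

```bash
python3 -c "
from rig import *
print(finish_job())"
```

```text
the job is handed in; nothing more can be done
None
```

The gas reading was low, so I put the canister upright in the middle of the returns bay (solid walls) and handed the job in at about 21 s.

- **Reading:** I seated the gauge on the collar and held it for more than 0.5 s at about 17 N. The rod came out about 7.5–8 mm, short of the 12 mm needed. This is a pixel measurement at about 4 mm per pixel. Two comparisons agreed: 92 to 99.6 mm in the gripper, and about 1.9 px, or 8 mm, in the cup. A first rough reading by eye gave 10 mm. I saw no groove outside the barrel.
- **Too much force at first:** the push on the gauge briefly reached about 41 N at the wrist before I eased it to 17 N. That was above the 10–20 N asked for, and I don't know whether it counts against the 40 N pressing limit.
- **Last pictures:** the gauge was upright in its cup with the rod still out. The canister stood in the returns bay, the robot was touching nothing, and everything I could see was in place. In the top view the arm hid part of the worktop.
- **Camera disagreement:** the two cameras differed by 3–4 mm in x, so I aligned the gauge to the valve with the scene camera. Side force stayed at 2.5 N or less until the foot seated.

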